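Roll the pin to the end of the pastry board

ROBOT

A 6-joint arm with a two-finger parallel gripper is mounted at the origin on the work surface. World frame = base frame: x ahead of the robot, y to its left, z up, the work surface at z = 0. Lengths are in m, angles in rad, forces in N, time in s.
With the tool pointing down it reaches from about 0.275 to 0.725 m from the base axis. Payload 15.9 kg.
Tool frame: the origin (TCP) lies between the finger pads; the fingertips stand 22 mm ahead of it and the grasp point (between the pads) lies 3 mm ahead of it; z points along the fingers, y is the line along which they close (so a half turn about z gives the same grasp; the last joint's range is limited). The gripper opens to 85 mm and grips with 20 to 120 N. Pads are 22 mm wide; open, the fingers measure 114 mm over their backs; the gripper's body (76 mm by 85 mm) begins 54 mm behind the grasp point. The pads swing forward as they close: fully open they stand 13 mm farther back than shut.
Start: joints at [1.139, 0.213, -0.034, 1.323, 0, 1.571], TCP at [0.209, 0.454, 0.228] pointing down, gripper open.
Joint ranges: [-2.98, 2.98], [-0.74, 1.72], [-1.14, 1.35], [-2.1, 2.04], [-1.57, 1.44], [-3.14, 3.14]. Speed limits (rad/s): [1.89, 1.89, 2.39, 2.57, 3.14, 3.14].

INTERFACE

Orientations are given as a unit quaternion [w, x, y, z].
In Python, from workcell import movep, movel, move_joints, ungrasp, clamp, dwell, inverse_kinematics, get_obs, grab_frame, calibration, IKError, hand_in gives the robot as it stands. Calls block until the motion is done:
- movep(position, orientation): joint-space move of the TCP to a pose.
- movel(position, rotation=None, velocity=0.15): straight line of the TCP; rotation=None keeps the orientation; velocity is the mean speed in m/s.
- move_joints(angles): joint-space move.
- ungrasp() and clamp(f_grip=None): open the fingers fully, or close them until they stop; f_grip is the grip in N (None keeps the last).
- dwell(seconds).
- inverse_kinematics(position, orientation): joint angles nearest the present ones, or None.
- get_obs(): the state.
- grab_frame(name): name is "side" or "top"; returns the picture (384x512x3 uint8, red, green, blue); there is no depth.
- calibration(name): a dict with "intrinsics" (3x3 intrinsics, pixels), "R" (3x3) and "t" (3): a world point X has camera coordinates R X + t. Camera axes: x right, y down, z forward; pixel columns grow to the right and rows downward; lengths in m; the calibration is good to about 2 mm. A picture is of the moment at which its call begins. calibration takes no time and is no camera call.
A pose or a line that the arm cannot do raises IKError and nothing moves.
- hand_in(): hands the job in; it is judged then, once.
The state is a dict: "time_s": time; "qpos": joint angles; "qvel": joint speeds; "tau": joint torques, N m; "ee_pos": TCP position; "tool_rot": TCP orientation; "wrist_force": force on the tool from outside, world axes, zero at the start; "moment": the same for the moment, N m; "width": finger opening in m; "finger_force": force on a finger pad.
Only numpy, scipy, OpenCV 4.12 (cv2) and the standard library are available. Lean on these libraries where they do the work, as an engineer would, in place of code of your own. Each camera call takes 0.05 s, during which the arm holds its last target. There are 200 camera calls.

TASK

Clear the pastry board for the next piece of dough: with your fingertips on top of the rolling pin, roll it slowly away from you to the far end of the board and stop it there, so that it rests along the far end strip with the full length of its barrel on that strip, not rolled off the board. Push only on the top of the pin, never low down on its side; do not grip, lift or fling it, and leave the tin and the bowl where they are.

Things in the scene. Friction and masses are not known exactly. Their poses are not given: they have to be found in the camera images.
- board: Pastry board, fixed to the table, 380 mm long (its x), 340 mm wide (its y), 22 mm thick. Origin: centre of its underside, on the table; x points to its far end (away from the robot), z up. Its top is 22 mm above the table. Across each end lies a 60 mm wide strip of darker wood, flush with the top: the far strip covers x from 130 to 190 mm, full width.
- far_strip (a point): Centre of the top face of the far end strip (160 mm from the board's origin along its x, 22 mm up); axes as the board's.
- pin: One-piece wooden rolling pin, loose, 0.5 kg, lying across the board. Barrel 60 mm thick, 250 mm long; handles 20 to 29 mm thick, 90 mm long. Origin: centre of the barrel, on its axis, 52 mm above the table (its top: 82 mm). Own y: along the barrel; x and z turn as it rolls. Its centre travels half as far as a fingertip that drags its top without slip; let go at rest, it stays there.
- barrel_left (a point): Centre of the barrel's left end face (+y end), on the axis, 125 mm from the pin's origin.
- barrel_right (a point): Centre of the barrel's right end face (-y end), on the axis, 125 mm from the pin's origin.
- tin: Loose upright food tin, 75 mm in diameter, 80 mm high, on the table beside the board; origin at the centre of its underside. Not part of the job.
- bowl: Loose white bowl, 150 mm across the rim, 65 mm high, on the table beside the board; origin at the centre of its underside. Not part of the job.

How it is judged:
By the outcome, as a careful person would: the job done as asked, in the order asked, and still so for the second after the job is handed in, with the robot touching nothing.
It also fails if it takes over 61 s, if anything falls off the work surface, if the arm or the gripper's body presses on something with over 40 N, if the wrist force passes 120 N, or if a joint passes its speed limit or range.

## Working session

There is one attempt and no reset: what is moved stays moved. The work goes in short steps, each a Python script; the robot and the scene stay as the last script left them, time stands still between calls to the robot, and variables do not carry over. Pictures are saved under pics/ and viewed, at most 10 in all, crops included, and the job is handed in when it is done.

```bash
mkdir -p pics; python3 - <<'E'
from workcell import *
import cv2,numpy as np
a=[]
for n in("top","side"):
    f=grab_frame(n); cv2.imwrite(f"pics/{n}0.png",cv2.cvtColor(f,cv2.COLOR_RGB2BGR))
    c=calibration(n); print(n,np.round(c["intrinsics"],1).tolist(),np.round(c["R"],3).tolist(),np.round(c["t"],3))
o=get_obs();print(o["time_s"],o["ee_pos"],o["tool_rot"],o["width"])
E
```

```text
top [[399.3, 0.0, 250.4], [0.0, 399.3, 194.7], [0.0, 0.0, 1.0]] [[0.011, -1.0, 0.012], [-0.988, -0.013, -0.152], [0.152, -0.01, -0.988]] [0.073 0.536 1.16 ]
side [[482.1, 0.0, 265.4], [0.0, 482.1, 194.2], [0.0, 0.0, 1.0]] [[0.99, -0.143, 0.011], [-0.077, -0.595, -0.8], [0.121, 0.791, -0.6]] [-0.49   0.157  1.382]
0.1 [0.20912076 0.45382651 0.22799257] [-1.12249617e-04  2.14230719e-01  9.76782965e-01 -4.75430775e-04] 0.08539400324051409
```

View pics/top0.png

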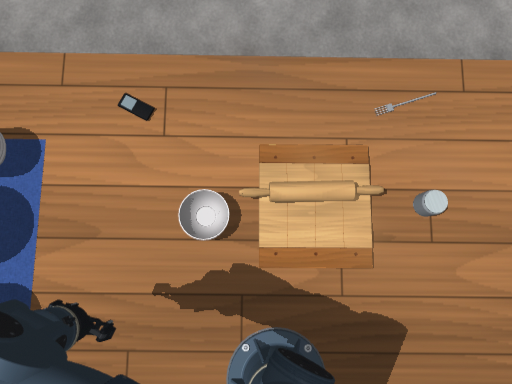

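View pics/side0.png

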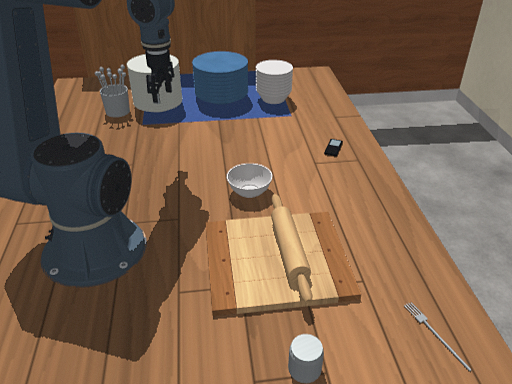

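Top view: board corners near (259,144), (368,145), (373,268), (259,268). The pin barrel runs from (270,191) to (357,191), with the bowl at (204,215) and the tin at (434,203). The side view agrees. I'll zoom in to refine these.

```bash
cat > h.py <<'E'
from workcell import *
import cv2,numpy as np
def ray(n,uv,z):
    c=calibration(n);K,R,t=map(np.array,(c["intrinsics"],c["R"],c["t"]))
    d=R.T@np.linalg.solve(K,[uv[0],uv[1],1]);o=-R.T@t
    return o+d*(z-o[2])/d[2]
def proj(n,X):
    c=calibration(n);p=np.array(c["intrinsics"])@(np.array(c["R"])@X+c["t"]);return p[:2]/p[2]
E
python3 - <<'E'
from h import *
for uv in [(259,144.5),(368.5,145),(373,268),(259,268),(259,163),(369,163.5)]: print("board",uv,ray("top",uv,.022).round(4))
for uv in [(270,191),(357,191)]: print("pin",uv,ray("top",uv,.06).round(4))
for uv in [(208,224),(327,213),(359,298),(216,312)]: print("side board",uv,ray("side",uv,.022).round(4))
a=cv2.imread("pics/top0.png")[135:275,230:390]; b=cv2.imread("pics/side0.png")[190:325,200:370]
cv2.imwrite("pics/z.png",cv2.resize(a,None,fx=4,fy=4,interpolation=2))
cv2.imwrite("pics/zs.png",cv2.resize(b,None,fx=4,fy=4,interpolation=2))
E
```

```text
board (259, 144.5) [0.697  0.0546 0.022 ]
board (368.5, 145) [ 0.7005 -0.2877  0.022 ]
board (373, 268) [ 0.3221 -0.2884  0.022 ]
board (259, 268) [0.3184 0.0516 0.022 ]
board (259, 163) [0.638  0.0542 0.022 ]
board (369, 163.5) [ 0.6412 -0.2873  0.022 ]
pin (270, 191) [0.5444 0.0221 0.06  ]
pin (357, 191) [ 0.5479 -0.2367  0.06  ]
side board (208, 224) [0.3271 0.0414 0.022 ]
side board (327, 213) [0.6935 0.0462 0.022 ]
side board (359, 298) [ 0.6907 -0.2965  0.022 ]
side board (216, 312) [ 0.3305 -0.2928  0.022 ]
```

View pics/z.png

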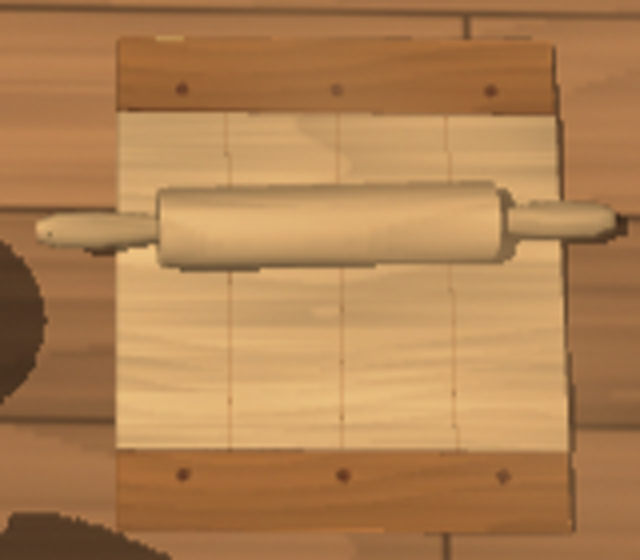

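View pics/zs.png

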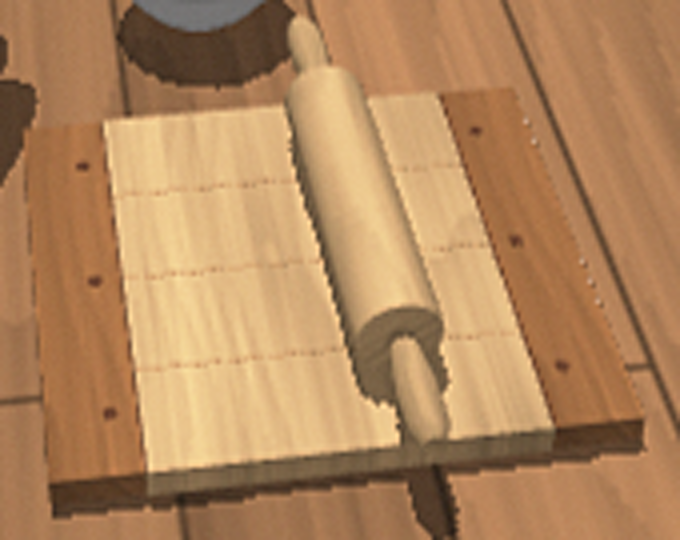

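The zoomed top view gives the barrel from column 269.5, row 191.8 to column 355.5, row 190.6, almost parallel to the board ends. Next step: compute refined poses from both views, then make the first approach and contact.

```bash
python3 - <<'E'
from h import *
T=lambda p:((p[0]+.5)/4-.5+230,(p[1]+.5)/4-.5+135)
S=lambda p:((p[0]+.5)/4-.5+200,(p[1]+.5)/4-.5+190)
bt=np.array([ray("top",T(p),.022) for p in [(117,38),(553,44),(571,531),(117,531)]])
bs=np.array([ray("side",S(p),.022) for p in [(515,88),(643,420),(52,487),(27,130)]])
for b in(bt,bs):
    d=(b[0]+b[1]-b[2]-b[3])/2; print(b[:,:2].round(4).tolist(),"centre",b.mean(0).round(4),"len",np.linalg.norm(d).round(4),"yaw",np.arctan2(d[1],d[0]).round(4))
p=np.array([ray("top",T(p),.052) for p in [(158,227),(502,222.5)]])
print("pin",p.round(4),p.mean(0).round(4),"len",np.linalg.norm(p[0]-p[1]),"yaw",np.arctan2(-(p[0]-p[1])[0],(p[0]-p[1])[1]))
print("side right end",ray("side",S((400,355)),.052).round(4))
q=lambda y:[0,-np.sin(y/2),np.cos(y/2),0]
for x in(.52,.55,.6,.65,.68,.69,.7): 
    print(x,[inverse_kinematics([x,-.11,z],q(.01)) is not None for z in(.09,.105,.12,.2)])
E
```

```text
[[0.6982, 0.055], [0.6984, -0.2857], [0.324, -0.2866], [0.3202, 0.052]] centre [ 0.5102 -0.1163  0.022 ] len 0.3762 yaw 0.0054
[[0.6994, 0.0523], [0.6975, -0.2862], [0.3224, -0.2898], [0.3227, 0.0507]] centre [ 0.5105 -0.1183  0.022 ] len 0.3758 yaw 0.0068
pin [[ 0.5446  0.0242  0.052 ]
 [ 0.5514 -0.2334  0.052 ]] [ 0.548  -0.1046  0.052 ] len 0.2576469926947361 yaw 0.026607295790594686
side right end [ 0.548  -0.2383  0.052 ]
0.52 [True, True, True, True]
0.55 [True, True, True, True]
0.6 [True, True, True, True]
0.65 [True, True, True, True]
0.68 [True, True, True, True]
0.69 [True, True, True, True]
0.7 [True, True, True, True]
```

Both views put the board centre at (0.5105, -0.117) with yaw about 0.006, so the far strip centre is at x≈0.670. The pin is at x≈0.548 with yaw about 0.02, so it needs about 0.122 m of travel. The sizes match the ones given. Now approach and touch.

```bash
cat >> h.py <<'E'
q=lambda y:[0,-np.sin(y/2),np.cos(y/2),0]
fz=lambda:get_obs()["wrist_force"][2]
def touch(z,F,f0,step=.001,zmin=.085):
    while z>zmin:
        p=get_obs()["ee_pos"]
        z-=step; movel([X[0],X[1],z],velocity=.02)
        if abs(fz()-f0)>F: break
    return z
X=[0,0]
E
python3 - <<'E'
from h import *; import h
h.X[:]=[.541,-.107]
movep([.541,-.107,.16],q(.02)); movel([.541,-.107,.110],velocity=.1); dwell(.2); f0=fz(); print(f0,get_obs()["time_s"])
z=touch(.110,5,f0); o=get_obs(); print(z,o["ee_pos"],o["wrist_force"],o["moment"],o["time_s"])
f=grab_frame("side"); cv2.imwrite("pics/s1.png",cv2.resize(cv2.cvtColor(f,cv2.COLOR_RGB2BGR)[150:330,180:380],None,fx=3,fy=3))
E
```

```text
-0.21719340136725365 3.2833
0.08499999999999998 [ 0.54093554 -0.10700754  0.08493419] [-1.46801899  0.32857494  0.55361997] [ 0.01988665 -0.02183395 -0.00238837] 9.5333
```

View pics/s1.png

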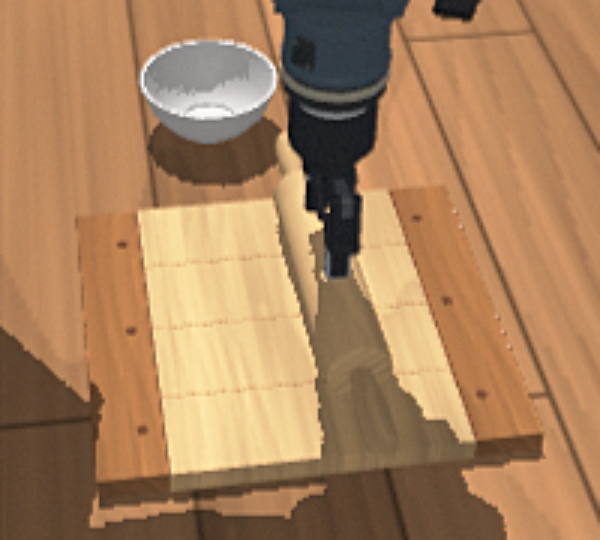

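The fingers are over the barrel, but there is little force where contact should be firm: fz is only 0.55 N and fx is -1.5 N. I'll raise the tool and check whether the pin moved.

```bash
python3 - <<'E'
from h import *
movel([.541,-.107,.16],velocity=.1); o=get_obs(); print(o["wrist_force"],o["time_s"])
a=[cv2.cvtColor(grab_frame(n),cv2.COLOR_RGB2BGR) for n in("side","top")]
cv2.imwrite("pics/s2.png",np.hstack([cv2.resize(a[0][190:325,200:370],(680,540))[:, :500],cv2.resize(a[1][135:275,235:300],(260,560))[:540]]))
E
```

```text
[ 0.32083876 -0.43498956  0.18078019] 10.4833
```

View pics/s2.png

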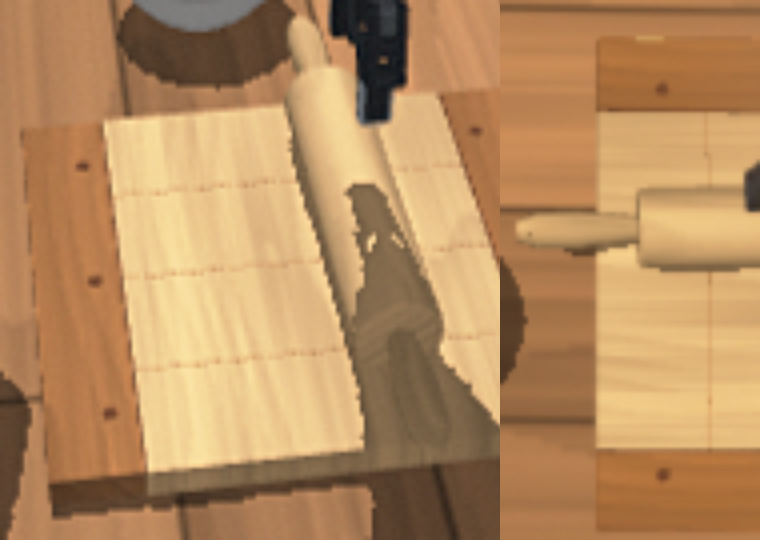

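The pin has not moved, so the tips were just short of touching. I'll go lower.

```bash
python3 - <<'E'
from h import *; import h
h.X[:]=[.541,-.107]
movel([.541,-.107,.087],velocity=.1); dwell(.1); f0=fz()
z=touch(.087,3,f0,zmin=.066); o=get_obs(); print(f0,z,o["ee_pos"],o["wrist_force"],o["moment"],o["time_s"])
for k in range(3):
    if abs(o["wrist_force"][2]-f0)>6 or z<.067: break
    z-=.0005; movel([.541,-.107,z],velocity=.02); o=get_obs(); print(z,o["wrist_force"].round(2),o["moment"].round(2),o["time_s"])
E
```

```text
-0.38846353655831856 0.06599999999999998 [ 0.54098195 -0.10703062  0.06597721] [-0.14579052 -0.06410993 -0.01900552] [ 0.00872945 -0.0680055  -0.03570935] 16.8167
```

```bash
python3 - <<'E'
from h import *
o=get_obs(); print(o["tool_rot"],o["width"],o["ee_pos"])
for x in [(.541,-.107,.066),(.541,-.0645,.057),(.541,-.1495,.057)]: print(proj("side",np.array(x)))
a=[cv2.cvtColor(grab_frame(n),cv2.COLOR_RGB2BGR) for n in("side","top")]
cv2.imwrite("pics/s3.png",np.hstack([cv2.resize(a[0][190:315,250:340],(400,556),interpolation=2),cv2.resize(a[1][145:255,255:335],(400,556))[:556]]))
E
```

```text
[-1.08476924e-05 -9.97466580e-03  9.99950252e-01 -1.34532897e-05] 0.08569550189428532 [ 0.54098195 -0.10703062  0.06597721]
[287.8867665  240.00482866]
[285.06164122 232.29367005]
[290.59709259 253.09638655]
```

View pics/s3.png

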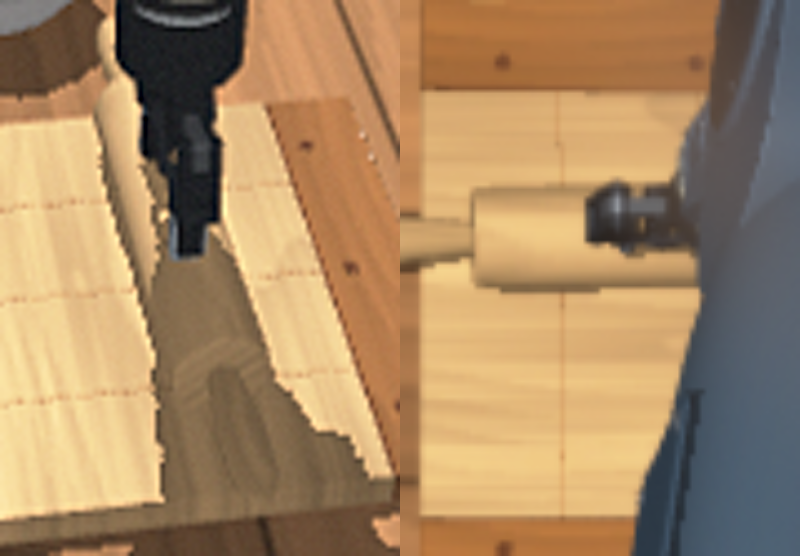

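The near fingertip ends at about side pixel (292, 248.5), which ray geometry puts at z≈0.083. When open, the tips sit much farther back than stated, just above the pin. I'll keep descending with force checks.

```bash
python3 - <<'E'
from h import *; import h
h.X[:]=[.541,-.107]
z=touch(.066,3,0,zmin=.052); o=get_obs(); print(z,o["ee_pos"],o["wrist_force"],o["moment"],o["time_s"])
E
```

```text
0.065 [ 0.54177935 -0.10699379  0.06573878] [0.22255779 0.98595626 9.64335554] [ 0.29343622 -0.06396248  0.04811646] 17.1667
```

Contact is firm at z=0.065 with 9.6 N. First rolling stroke, then I'll lift and check from the picture.

```bash
cat >> h.py <<'E'
def stroke(x0,y,L,zc=.065,yaw=.02,down=True,v=.045):
    if down:
        movel([x0,y,.069],q(yaw),velocity=.1); movel([x0,y,zc],velocity=.02)
    o=get_obs(); fa=o["wrist_force"]
    movel([x0+L,y+yaw*L,zc],velocity=v); fb=get_obs()["wrist_force"]
    dwell(.15); movel([x0+L,y+yaw*L,.069],velocity=.04)
    print(x0,fa.round(1),fb.round(1),get_obs()["time_s"])
def snap(n,name,r,s):
    a=cv2.cvtColor(grab_frame(n),cv2.COLOR_RGB2BGR)[r[0]:r[1],r[2]:r[3]]
    cv2.imwrite(name,cv2.resize(a,None,fx=s,fy=s,interpolation=2)); return a
E
python3 - <<'E'
from h import *
stroke(.541,-.107,.034,down=False)
a=cv2.cvtColor(grab_frame("top"),cv2.COLOR_RGB2BGR)
b=cv2.imread("pics/top0.png")
# barrel near/far edge at columns just inside the left end: brightness profile shift
for im in(b,a): print(im[165:215,272:282].mean((1,2)).round().astype(int).tolist())
s=cv2.cvtColor(grab_frame("side"),cv2.COLOR_RGB2BGR)
cv2.imwrite("pics/s4.png",np.hstack([cv2.resize(s[190:325,200:370],(560,445)),cv2.resize(a[135:275,235:295],(190,445))]))
E
```

```text
0.541 [0.2 1.  9.6] [0.2 3.8 7.1] 18.475
[150, 154, 154, 152, 154, 155, 150, 153, 153, 154, 154, 153, 157, 164, 164, 162, 149, 120, 126, 137, 144, 153, 167, 176, 177, 176, 173, 170, 167, 161, 156, 151, 143, 136, 126, 113, 90, 107, 153, 159, 160, 162, 163, 166, 169, 162, 162, 159, 162, 162]
[169, 172, 173, 171, 173, 173, 169, 172, 171, 172, 172, 145, 150, 168, 175, 178, 182, 184, 186, 188, 189, 187, 185, 182, 178, 174, 171, 165, 147, 124, 104, 110, 189, 201, 198, 195, 194, 187, 181, 177, 178, 180, 181, 184, 187, 180, 180, 177, 180, 180]
```

View pics/s4.png

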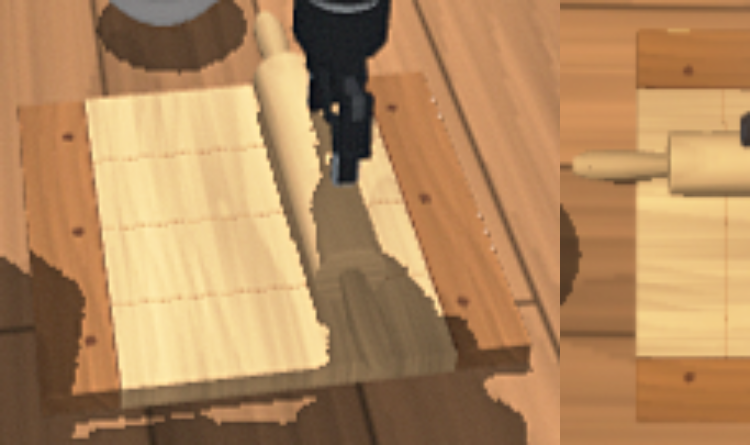

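The pin rolled away about 17 mm, half the fingertip's travel, with no slip. The barrel's near edge in the top view moved from row 201 to row 195. Next, three more strokes.

```bash
python3 - <<'E'
from h import *
p=.565; y=-.1065
for k in range(3):
    stroke(p-.008,y,.036); p+=.018; y+=.0004
    g=cv2.cvtColor(grab_frame("top"),cv2.COLOR_RGB2GRAY)[130:215,272:282].mean(1)
    d=np.diff(g); i=130+np.argsort(d)[-2:]; print(p,"near edge",i,"dark",130+np.argsort(d)[:2])
E
```

```text
0.5569999999999999 [-0.3 -0.2 10.5] [1.3 3.2 8.2] 20.6083
0.583 near edge [162 190] dark [136 169]
0.575 [-0.9 -0.1 10.5] [0.2 3.  7.5] 22.6917
0.601 near edge [185 162] dark [136 183]
0.593 [-0.2  1.1 10.5] [0.5 2.8 7.1] 24.775
0.619 near edge [158 179] dark [136 177]
```

Tracking as predicted. I'll do two more strokes, then move the arm aside and measure.

```bash
python3 - <<'E'
from h import *
p=.619; y=-.1053
for k in range(2):
    stroke(p-.008,y,.036); p+=.018; y+=.0004
    g=cv2.cvtColor(grab_frame("top"),cv2.COLOR_RGB2GRAY)[165:215,272:282].mean(1)
    print(p,165+np.argmax(np.diff(g)))
movel([.66,-.105,.13],velocity=.15); movep([.42,.2,.2],q(.02)); print(get_obs()["time_s"])
a=cv2.cvtColor(grab_frame("top"),cv2.COLOR_RGB2BGR);cv2.imwrite("pics/top5.png",a)
cv2.imwrite("pics/t5.png",cv2.resize(a[125:225,230:390],None,fx=5,fy=5,interpolation=2))
E
```

```text
0.611 [ 0.7 -0.1  9.8] [0.9 2.2 7.4] 26.8583
0.637 173
0.629 [-0.2 -0.6 10.4] [-0.4  2.   7.2] 28.9417
0.655 168
31.0167
```

View pics/t5.png

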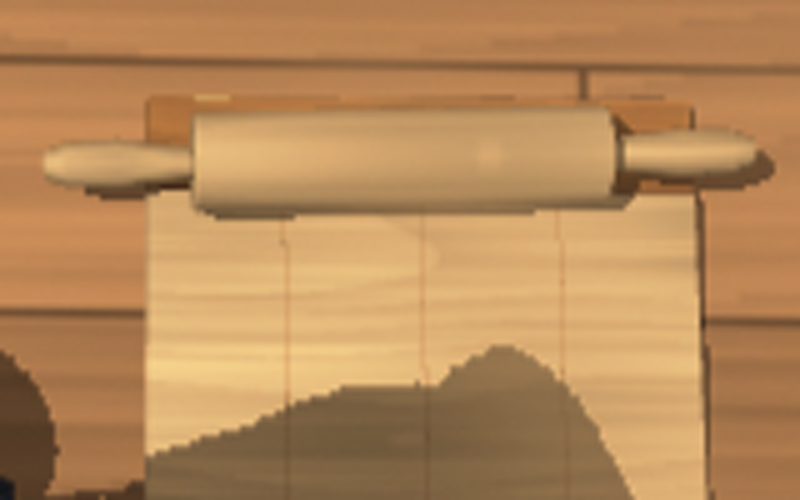

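Seen clear of the arm, the barrel runs from (268.2, 156.8) to (352.4, 155.8), mostly over the strip but still slightly near-side. One short stroke remains.

```bash
python3 - <<'E'
from h import *
a=ray("top",(268.3,156.8),.052);b=ray("top",(352.4,155.8),.052);m=(a+b)/2
# target: far edge measured x in the same view .698 at y ends -> strip centre
B=np.array([.5104,-.117]);t=.006;u=np.array([np.cos(t),np.sin(t)])
print(a,b,m,[(P[:2]-B)@u for P in(a,b,m)])
E
```

```text
[0.65047533 0.02713253 0.052     ] [ 0.65728122 -0.22810246  0.052     ] [ 0.65387828 -0.10048496  0.052     ] [np.float64(0.14093759758850274), np.float64(0.14621196713462414), np.float64(0.1435747823615635)]
```

```bash
python3 - <<'E'
from h import *
movep([.647,-.103,.11],q(.02))
stroke(.647,-.103,.032)
movel([.679,-.102,.13],velocity=.15); movep([.42,.2,.2],q(.02)); dwell(.3); print(get_obs()["time_s"])
a=[cv2.cvtColor(grab_frame(n),cv2.COLOR_RGB2BGR) for n in("top","side")]
cv2.imwrite("pics/f.png",np.vstack([cv2.resize(a[0][125:195,180:460],None,fx=2.5,fy=2.5,interpolation=2),cv2.resize(a[1][170:330,180:460],None,fx=2.5,fy=2.5,interpolation=2)]))
E
```

```text
0.647 [-0.   0.8  5.2] [0.1 2.7 5.8] 34.6833
37.0417
```

View pics/f.png

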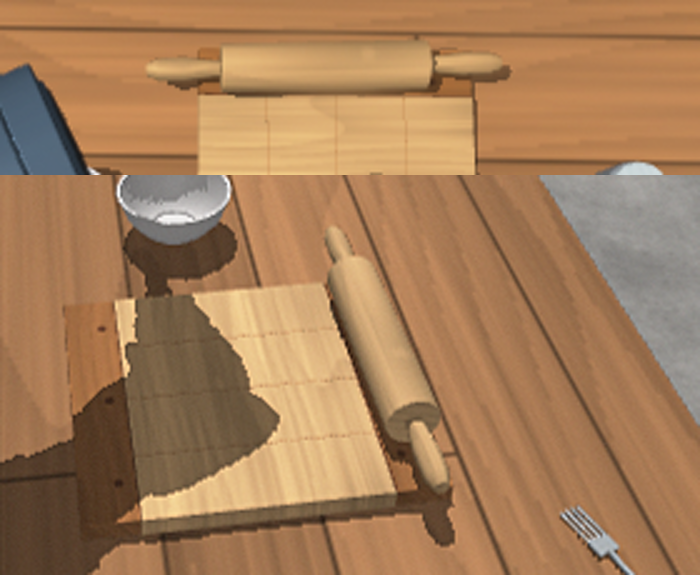

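The barrel's centre line is at rows 152.4 (left) to 151.2 (right) in the top view, which is about 155–160 mm along the board and well within the strip. Both views show it resting there. The bowl and tin are untouched and the arm is clear.

```bash
python3 -c "
from workcell import *
print(hand_in())"
```

```text
the job is handed in; nothing more can be done
None
```

I rolled the pin by its top to the far end strip, where it rests with the full barrel on the strip; the bowl and tin were not touched, and I handed the job in at about 37 s.

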